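Check a window casing corner with the square

TASK

The joint of the half-stripped window casing is to be checked for squareness: clear the two wooden offcuts (the block and the stick) out of its inside corner into the open tray, and slide the metal square, flat along the bench and never lifted, right into that corner until both its legs lie flush against the casing's two inner edges. Leave it there, and do not knock over or shove aside the pot, the jar or the roll of tape.

Things in the scene. Friction and masses are not known exactly. Their poses are not given: they have to be found in the camera images.
- casing: L-shaped corner of a wooden window casing, fixed on the bench, 30 mm high, half painted. Origin: its inside corner at bench level. Straight inner edges run from it 420 mm along own -y (far rail) and 320 mm along own -x (left rail), at right angles; the rails, 62 mm wide, lie beyond them at own x > 0 and y > 0. At yaw 0 x points away from the robot, y to the robot's left.
- square: L-shaped plain aluminium square lying flat, 12 mm thick, 0.3 kg, legs 30 mm wide. Origin: outer corner (heel) on its underside. The long leg reaches 220 mm from the heel along own -y, the short leg 140 mm along own -x; the inner elbow is at own (-30, -30) mm. Fully home, its origin and axes coincide with the casing's.
- square_long_end (a point): outer corner of the long leg's end, on the underside: own (0, -220, 0) mm of the square
- square_short_end (a point): outer corner of the short leg's end, on the underside: own (-140, 0, 0) mm of the square
- block: wooden offcut, 40 x 60 x 30 mm (own x, y, z), lying near the far rail's inner edge. Origin: centre of its underside
- stick: wooden offcut, 95 x 25 x 25 mm (own x, y, z), lying near the left rail's inner edge. Origin: centre of its underside
- tray: open plywood tray for offcuts, fixed on the bench, 220 x 170 mm (own x, y) outside, 45 mm high, walls and floor 6 mm. Origin: centre of its underside
- pot: steel can, 70 mm diameter, 85 mm tall, standing beside one of the casing's rails beyond where the square goes; not to be disturbed. Origin: centre of its underside
- jar: glass jar with paper label and dark cap, 66 mm diameter, 95 mm tall, standing beside the other rail; not to be disturbed. Origin: centre of its underside
- tape: roll of masking tape lying flat, 90 mm outer diameter, 24 mm high, on the robot's side of the square; not to be disturbed. Origin: centre of its underside

How it is judged (in metres and radians):
At the end, for the whole second after the job is handed in: The square lies flat on the bench in the casing's inside corner with its heel and the outer corner of each leg's end within 2.5 mm of the inner edge it belongs to (long leg on the far rail, short leg on the left rail); block and stick lie inside the tray; all three are at rest (x of square in the frame of casing between -0.0025 and 0.0025 m and x of square_long_end in the frame of casing between -0.0025 and 0.0025 m and y of square in the frame of casing between -0.0025 and 0.0025 m and y of square_short_end in the frame of casing between -0.0025 and 0.0025 m and height (world z) of each of square, square_long_end, square_short_end below 0.005 m and x of block in the frame of tray between -0.1 and 0.1 m and y of block in the frame of tray between -0.075 and 0.075 m and z of each of block, stick in the frame of tray below 0.05 m and height (world z) of each of block, stick above 0 m and x of stick in the frame of tray between -0.1 and 0.1 m and y of stick in the frame of tray between -0.075 and 0.075 m and linear speed of each of square, block, stick below 0.02 m/s); the robot touches nothing.
It fails at once if the square is lifted off the bench or tipped (height (world z) of square above 0.012 m or angle between square's own z axis and vertical above 0.1 rad).
It fails at once if the pot, the jar or the tape is shoved more than 20 mm from where it stood (distance of any of pot, jar, tape from where it was at the start of the episode above 0.02 m).
It fails at once if the pot or the jar is knocked over (angle between any of pot, jar's own z axis and vertical above 0.5 rad).
It also fails if it takes over 72 s, if anything falls off the work surface, if the arm or the gripper's body presses on something with over 40 N, if the wrist force passes 120 N, or if a joint passes its speed limit or range.

ROBOT

A 6-joint arm with a two-finger parallel gripper is mounted at the origin on the work surface. World frame = base frame: x ahead of the robot, y to its left, z up, the work surface at z = 0. Lengths are in m, angles in degrees, forces in N, time in s.
With the tool pointing down it reaches from about 0.275 to 0.975 m from the base axis. Payload 8.4 kg.
Tool frame: the origin (TCP) lies between the finger pads; the fingertips stand 14 mm ahead of it and the grasp point (between the pads) lies 5 mm behind it; z points along the fingers, y is the direction in which the jaws open and shut (so a half turn about z gives the same grasp; the last joint's range is limited). The gripper opens to 92 mm and grips with 3 to 60 N. Pads are 20 mm wide; open, the fingers measure 128 mm over their backs; the gripper's body (75 mm by 189 mm) begins 69 mm behind the grasp point.
Start: joints at [-75.424, 20.225, 93.587, -0, 66.188, -0.138], TCP at [0.159, -0.605, 0.229] pointing down, gripper open.
Joint ranges: [-150.9, 150.9], [-52.94, 120.26], [3.33, 152.33], [-74.26, 254.26], [0, 154.13], [-172.89, 172.89]. Speed limits (degrees/s): [127.2, 127.2, 159.86, 180, 180, 180].

INTERFACE

Orientations are given as a 3x3 rotation matrix whose columns are the frame's x, y, z axes.
In Python, from rig import get_obs, capture, job_done gives the robot as it stands.
- The arm moves only by the tool arm_command, never from a script. Its argument "rows" is a list of rows, each a list of 7 numbers: the finger opening in m, from 0 to 0.0919, then the shift along the world's x, y, z in m, then the turn, a rotation vector about the world's x, y, z in degrees. In form: [[grip, x, y, z, wx, wy, wz], ...]. A call has exactly 10 rows; each row is the pose to reach, as a shift and turn from the pose commanded when the call began; what a row does not reach only later rows make up. A row lasts 1/12 s, in which the tool goes at most 41.7 mm and 7.16 degrees, less where a joint would pass 70% of its speed; a pose out of reach is approached as far as the arm can. A call with a gripper value outside its range is refused whole. The fingers move at their own pace and stop on an object; "grip_force" is the grip in N (left out, the last holds). Time passes only in rows, so rows that repeat a pose let the fingers close, or fill a call up. It gives the time, the measured TCP pose, the force and the opening at its end, in the units of the state.
- get_obs(): the state, without advancing time (a new reading comes with each control period).
- capture(name): name is "scene" or "top"; returns a dict with "frame" (400x640x3 uint8, red, green, blue), "range_z" (400x640 float32, m along the optical axis (not along the pixel's ray), 0 where there is no reading), "mtx" (3x3 intrinsics, pixels), "dist_coeffs" ([k1, k2, p1, p2, k3] as OpenCV has them; the pictures are not rectified), "position" and "orientation" of the camera in the world. Camera axes: x right, y up, looking along -z (the intrinsics and any distortion apply to the point x, -y, -z); pixel columns grow to the right and rows downward; lengths in m; the calibration is good to about 2 mm. A picture is of the moment at which its call begins.
- job_done(): hands the job in, once; it reports no verdict.
The state is a dict: "clock": time; "joint_positions": joint angles; "qvel": joint speeds; "tau": joint torques, N m; "position": TCP position; "eef_rot": TCP orientation; "contact_force": force on the tool from outside, world axes, zero at the start; "ft_torque": the same for the moment, N m; "gripper_width": finger opening in m.
Only numpy, scipy, OpenCV 4.12 (cv2) and the standard library are available. Lean on these libraries where they do the work, as an engineer would, in place of code of your own. Each camera call takes 0.05 s, during which the arm holds its last target. There are 200 camera calls.

## Working session

There is one attempt and no reset: what is moved stays moved. The work goes in short steps, Python scripts to look and compute and a tool call to move; the robot and the scene stay as the last step left them, time stands still between calls to the robot, and variables do not carry over. Pictures are saved under pics/ and viewed, about 8 in all and at most 12, crops included, and the job is handed in when it is done.

Besides the shell and the picture viewer there is one more tool, called as name([rows], argument=value, ...), one row to a line, values as JSON. arm_command: Moves the arm, as the interface text tells. Its arguments: {"type":"object","properties":{"rows":{"type":"array"},"grip_force":{"type":"number"}},"required":["rows"]}

```bash
mkdir -p pics; cat > h.py <<'E'
import numpy as np, cv2
from rig import get_obs, capture
def snap(n,f):
    c=capture(n); cv2.imwrite('pics/'+f+'.png',c['frame'][...,::-1]); np.savez('pics/'+f+'.npz',**c); return c
def load(f): return dict(np.load('pics/'+f+'.npz'))
def rays(c,uv):
    p=cv2.undistortPoints(np.array(uv,float).reshape(-1,1,2),c['mtx'],c['dist_coeffs'])[:,0]
    return np.c_[p[:,0],-p[:,1],-np.ones(len(p))]@c['orientation'].T
def onz(c,uv,z):
    d=rays(c,uv); o=c['position']; return o+d*((z-o[2])/d[:,2])[:,None]
def cloud(c):
    v,u=np.mgrid[:400,:640]; d=rays(c,np.c_[u.ravel(),v.ravel()])
    return (c['position']+d*c['range_z'].reshape(-1,1)).reshape(400,640,3)
E
python3 - <<'E'
from h import *
for n in('top','scene'):
    c=snap(n,n+'0'); print(n,c['position'],c['orientation'].round(3).tolist(),c['mtx'].tolist(),c['dist_coeffs'],(c['range_z']>0).mean())
print(get_obs())
E
```

```text
top [ 0.3967725  -0.0810687   1.05529225] [[-0.0, 0.991, -0.137], [-1.0, 0.002, 0.016], [0.016, 0.137, 0.99]] [[435.5039385161475, 0.0, 316.85864703998146], [0.0, 435.5039385161475, 204.0180582529326], [0.0, 0.0, 1.0]] [0.00988733 0.         0.         0.         0.        ] 0.99581640625
scene [ 1.53433494 -0.02311089  0.66634587] [[-0.092, -0.54, 0.837], [0.995, -0.071, 0.063], [0.025, 0.839, 0.544]] [[437.02936996956794, 0.0, 325.2146132044188], [0.0, 437.02936996956794, 206.72195449602822], [0.0, 0.0, 1.0]] [-0.06112108  0.          0.          0.          0.        ] 0.99587890625
{'clock': 0.1, 'joint_positions': array([-7.54248281e+01,  2.02577608e+01,  9.36204059e+01, -2.21439374e-03,
        6.61891048e+01, -1.36632530e-01]), 'qvel': array([ 0.08138868, -0.01767116, -0.00308972,  0.03053267,  0.00592049,
        0.09413561]), 'tau': array([-3.02369926e-04, -5.94904268e+01, -3.34932017e+01,  6.98801223e-02,
        1.84635777e-02, -2.70047860e-05]), 'position': array([ 0.15862235, -0.60413204,  0.22797995]), 'eef_rot': array([[ 9.67211478e-01,  2.53972140e-01, -3.29684973e-04],
       [ 2.53972352e-01, -9.67210822e-01,  1.12742436e-03],
       [-3.25404954e-05, -1.17418865e-03, -9.99999310e-01]]), 'contact_force': array([-0.63470769,  0.02368289, -0.15109597]), 'ft_torque': array([-0.06146068, -0.04221347,  0.00756464]), 'gripper_width': 0.09170767941845692}
```

View pics/top0.png

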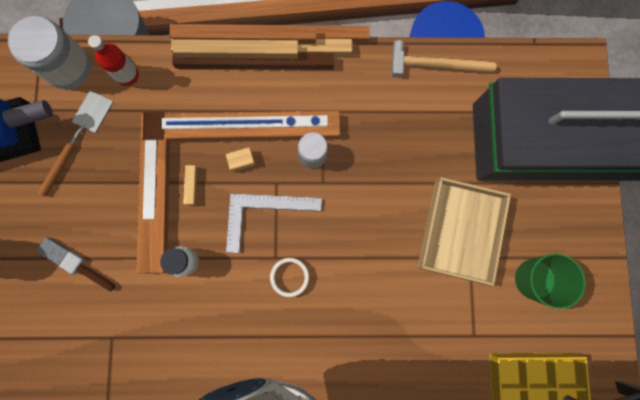

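View pics/scene0.png

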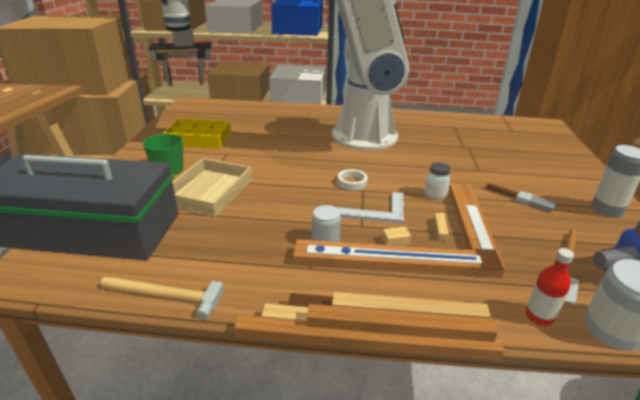

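Top view: the casing corner is at about (165,135), the block at (240,159), the stick at (190,184), the square's heel at (230,195) and the tray at (466,231). The pot is at (312,150), the jar at (178,262) and the tape at (289,277). Next I'll measure these with height masks.

```bash
cat > m.py <<'E'
from h import *
def mask(P,box,z0,z1):
    u0,v0,u1,v1=box; m=np.zeros(P.shape[:2],np.uint8); s=P[v0:v1,u0:u1,2]
    m[v0:v1,u0:u1]=(s>z0)&(s<z1); return m
def rect(c,m,z):
    k=max(cv2.findContours(m,cv2.RETR_EXTERNAL,cv2.CHAIN_APPROX_NONE)[0],key=cv2.contourArea)
    w=onz(c,k[:,0],z)[:,:2]
    (ctr,sz,a)=cv2.minAreaRect((w*1000).astype(np.float32)); return np.array(ctr),np.array(sz),a
E
python3 - <<'E'
from m import *
c=load('top0'); P=cloud(c)
print('bench z',[P[v,u,2].round(4) for u,v in((260,180),(380,230),(200,240),(200,150))])
for n,b,z0,z1,zt in(('block',(222,145,258,174),.012,.05,.03),('stick',(178,160,202,208),.012,.05,.025),
  ('pot',(285,130,335,175),.07,.1,.085),('jar',(158,240,202,280),.08,.11,.095),('tape',(262,250,316,302),.012,.05,.024),
  ('tray',(410,165,520,295),.035,.06,.045),('square',(215,190,330,256),.006,.03,.012)):
    m=mask(P,b,z0,z1); r=rect(c,m,zt); print(n,r[0].round(1),(r[1]).round(1),round(r[2],1),'z',np.median(P[m>0][:,2]).round(4),m.sum())
# top 4x crop
im=c['frame'][100:300,130:345,::-1]; cv2.imwrite('pics/crop.png',cv2.resize(im,None,fx=3,fy=3,interpolation=cv2.INTER_CUBIC)[:600,:800])
# casing inner edges from height: far rail: per column, last row with z>.015
E=[]
for u in range(185,285,5):
    vs=np.where(P[105:150,u,2]>.015)[0]; E.append((u,105+vs.max(),P[105+vs.max(),u,2].round(3)))
print(E)
F=[]
for v in range(150,235,5):
    us=np.where(P[v,135:182,2]>.015)[0]; F.append((v,135+us.max(),P[v,135+us.max(),2].round(3)))
print(F)
E
```

```text
bench z [np.float64(-0.0003), np.float64(0.0026), np.float64(0.0009), np.float64(0.0009)]
block [647.8  88.4] [47.1 60.9] 16.8 z 0.0301 471
stick [585.  206.4] [28.5 97.1] 89.8 z 0.0251 467
pot [663.  -85.7] [70.6 64.2] 0.2 z 0.0848 700
jar [404.1 214.9] [56.5 58.2] 2.4 z 0.0949 594
tape [367.7 -31.5] [87.5 86.3] 0.2 z 0.0239 435
tray [ 475.9 -445.3] [173.9 222.6] 76.3 z 0.0441 1245
square [490.6   6.3] [220.2 139.6] 87.4 z 0.0121 1730
[(185, np.int64(138), np.float64(0.023)), (190, np.int64(138), np.float64(0.018)), (195, np.int64(138), np.float64(0.02)), (200, np.int64(138), np.float64(0.017)), (205, np.int64(138), np.float64(0.018)), (210, np.int64(138), np.float64(0.017)), (215, np.int64(138), np.float64(0.017)), (220, np.int64(138), np.float64(0.017)), (225, np.int64(138), np.float64(0.016)), (230, np.int64(143), np.float64(1.055)), (235, np.int64(137), np.float64(0.023)), (240, np.int64(149), np.float64(0.028)), (245, np.int64(149), np.float64(0.033)), (250, np.int64(137), np.float64(0.023)), (255, np.int64(137), np.float64(0.021)), (260, np.int64(137), np.float64(0.02)), (265,
[... 153 characters left out ...]
2))]
[(150, np.int64(167), np.float64(0.017)), (155, np.int64(167), np.float64(0.021)), (160, np.int64(168), np.float64(0.015)), (165, np.int64(166), np.float64(0.025)), (170, np.int64(166), np.float64(0.023)), (175, np.int64(166), np.float64(0.025)), (180, np.int64(167), np.float64(0.017)), (185, np.int64(166), np.float64(0.023)), (190, np.int64(165), np.float64(0.027)), (195, np.int64(166), np.float64(0.019)), (200, np.int64(166), np.float64(0.02)), (205, np.int64(165), np.float64(0.025)), (210, np.int64(165), np.float64(0.023)), (215, np.int64(166), np.float64(0.016)), (220, np.int64(165), np.float64(0.023)), (225, np.int64(165), np.float64(0.019)), (230, np.int64(165), np.float64(0.02))]
```

View pics/crop.png

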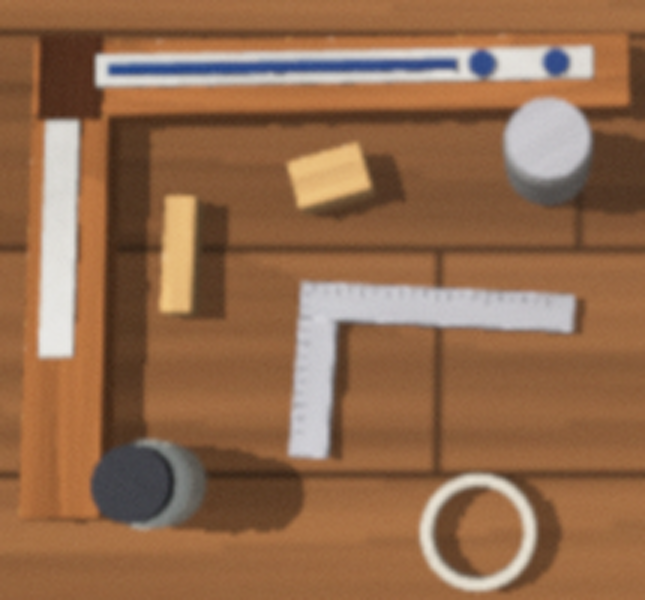

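```bash
python3 - <<'E'
from m import *
c=load('top0'); P=cloud(c)
def fit(X):  # robust line
    vx,vy,x,y=cv2.fitLine((X[:,:2]*1000).astype(np.float32),cv2.DIST_HUBER,0,.01,.01).ravel(); return np.array([vx,vy]),np.array([x,y])
def sel(b,z0,z1): u0,v0,u1,v1=b; q=P[v0:v1,u0:u1].reshape(-1,3); return q[(q[:,2]>z0)&(q[:,2]<z1)]
A=sel((175,130,285,144),.008,.024); d1,p1=fit(A); B=sel((158,150,176,235),.008,.022); d2,p2=fit(B)
print('far face',len(A),p1,np.degrees(np.arctan2(-d1[0]*np.sign(d1[1])*1,abs(d1[1]))))
print('left face',len(B),p2,np.degrees(np.arctan2(d2[1]*np.sign(d2[0]),abs(d2[0]))))
s=np.linalg.solve(np.c_[d1,-d2],p2-p1); print('corner',p1+s[0]*d1)
for n,b,z in(('block',(222,145,258,174),.03),('stick',(178,160,202,208),.025),('square',(215,190,330,256),.012)):
    q=sel(b,z-.003,z+.003); r=cv2.minAreaRect((q[:,:2]*1000).astype(np.float32)); print(n,[np.round(t,1) for t in r]); print(cv2.boxPoints(r).round(1).tolist())
E
```

```text
far face 205 [703.95026 112.86204] 1.4328755
left face 154 [548.4674  263.18295] 1.4254534
corner [700.0958 266.9561]
block [array([649.9,  89.8]), array([42.8, 59.6]), np.float64(16.4)]
[[621.0, 112.4000015258789], [637.7999877929688, 55.20000076293945], [678.9000244140625, 67.19999694824219], [662.0999755859375, 124.5]]
stick [array([586.5, 208.3]), array([26.1, 95.6]), np.float64(89.5)]
[[538.5999755859375, 195.60000610351562], [634.2000122070312, 194.8000030517578], [634.4000244140625, 220.89999389648438], [538.7999877929688, 221.6999969482422]]
square [array([490.8,   6.2]), array([219.9, 140. ]), np.float64(87.4)]
[[415.8999938964844, -100.5], [555.7000122070312, -106.80000305175781], [565.7000122070312, 112.9000015258789], [425.8999938964844, 119.19999694824219]]
```

arm_command([
  [0.0919,0.024,0.034,0,0,0,0.2],
  [0.0919,0.048,0.068,0,0,0,0.4],
  [0.0919,0.072,0.102,0,0,0,0.6],
  [0.0919,0.096,0.136,0,0,0,0.8],
  [0.0919,0.12,0.17,0,0,0,1],
  [0.0919,0.144,0.204,0,0,0,1.2],
  [0.0919,0.168,0.238,0,0,0,1.4],
  [0.0919,0.192,0.272,0,0,0,1.6],
  [0.0919,0.216,0.306,0,0,0,1.7],
  [0.0919,0.24,0.34,0,0,0,1.7],
], grip_force=25)

```text
clock: 0.93
position: [0.3993, -0.2626, 0.2285]
eef_rot: [[0.959, 0.282, -0.0], [0.282, -0.959, 0.0], [-0.0, -0.0, -1.0]]
contact_force: [-0.0, -0.6, 0.4]
gripper_width: 0.092
```

arm_command([
  [0.0919,0.023,0.033,0,0,0,0],
  [0.0919,0.046,0.066,0,0,0,0],
  [0.0919,0.07,0.099,0,0,0,0],
  [0.0919,0.093,0.132,0,0,0,0],
  [0.0919,0.117,0.165,0,0,0,0],
  [0.0919,0.14,0.198,0,0,0,0],
  [0.0919,0.164,0.231,0,0,0,0],
  [0.0919,0.188,0.264,0,0,0,0],
  [0.0919,0.211,0.297,-0.01,0,0,0],
  [0.0919,0.234,0.33,-0.03,0,0,0],
])

```text
clock: 1.77
position: [0.6334, 0.0655, 0.2014]
eef_rot: [[0.959, 0.283, 0.004], [0.283, -0.959, 0.0], [0.004, 0.001, -1.0]]
contact_force: [0.2, -0.8, 0.4]
gripper_width: 0.0923
```

arm_command([
  [0.0919,0.016,0.022,-0.02,0,0,0],
  [0.0919,0.016,0.022,-0.06,0,0,0],
  [0.0919,0.016,0.022,-0.095,0,0,0],
  [0.0919,0.016,0.022,-0.125,0,0,0],
  [0.0919,0.016,0.022,-0.15,0,0,0],
  [0.0919,0.016,0.022,-0.17,0,0,0],
  [0.0919,0.016,0.022,-0.178,0,0,0],
  [0.0919,0.016,0.022,-0.178,0,0,0],
  [0.05,0.016,0.022,-0.178,0,0,0],
  [0.05,0.016,0.022,-0.178,0,0,0],
])

```text
clock: 2.6
position: [0.6481, 0.0852, 0.0235]
eef_rot: [[0.959, 0.282, 0.002], [0.282, -0.959, 0.0], [0.002, 0.0, -1.0]]
contact_force: [0.3, 0.7, 0.6]
gripper_width: 0.0808
```

arm_command([
  [0.05,0,0,0,0,0,0],
  [0.05,0,0,0,0,0,0],
  [0.05,0,0,0,0,0,0],
  [0.05,0,0,0,0,0,0],
  [0.05,0,0,0.01,0,0,0],
  [0.05,0,0,0.03,0,0,0],
  [0.05,0,0,0.06,0,0,0],
  [0.05,0,0,0.09,0,0,0],
  [0.05,0,0,0.12,0,0,0],
  [0.05,0,0,0.12,0,0,0],
])

```text
clock: 3.43
position: [0.6505, 0.0855, 0.149]
eef_rot: [[0.959, 0.283, 0.009], [0.283, -0.959, 0.001], [0.009, 0.001, -1.0]]
contact_force: [1.7, 0.1, -0.1]
gripper_width: 0.0599
```

```bash
python3 - <<'E'
from m import *
P=cloud(load('top0')); q=P[75:185,470:640].reshape(-1,3); q=q[q[:,2]>.06]
print('toolbox min x',np.percentile(q[:,0],1),'max y',np.percentile(q[:,1],99),'zmax',np.percentile(q[:,2],99))
for y in(-.45,-.5,-.55): print(y,q[abs(q[:,1]-y)<.02][:,0].min(),q[abs(q[:,1]-y)<.02][:,2].max())
E
```

```text
toolbox min x 0.6006265065496372 max y -0.48732515005366234 zmax 0.20923396514685702Traceback (most recent call last):
  File "<stdin>", line 4, in <module>
    return umr_minimum(a, axis, None, out, keepdims, initial, where)
ValueError: zero-size array to reduction operation minimum which has no identity
```

arm_command([
  [0.05,-0.006,-0.03,0.01,0,0,-3],
  [0.05,-0.014,-0.07,0.02,0,0,-6],
  [0.05,-0.022,-0.11,0.03,0,0,-9],
  [0.05,-0.03,-0.15,0.03,0,0,-12],
  [0.05,-0.038,-0.19,0.03,0,0,-15],
  [0.05,-0.046,-0.23,0.03,0,0,-18],
  [0.05,-0.054,-0.27,0.03,0,0,-21],
  [0.05,-0.062,-0.31,0.03,0,0,-24],
  [0.05,-0.07,-0.35,0.03,0,0,-27],
  [0.05,-0.078,-0.39,0.03,0,0,-30],
])

```text
clock: 4.27
position: [0.568, -0.3067, 0.1721]
eef_rot: [[0.971, -0.238, -0.0], [-0.238, -0.971, 0.0], [-0.0, -0.0, -1.0]]
contact_force: [1.3, 0.8, -0.4]
gripper_width: 0.0598
```

arm_command([
  [0.05,-0.012,-0.038,0,0,0,0],
  [0.05,-0.023,-0.076,0,0,0,0],
  [0.05,-0.035,-0.114,0,0,0,0],
  [0.05,-0.046,-0.152,0,0,0,0],
  [0.05,-0.046,-0.152,-0.03,0,0,0],
  [0.05,-0.046,-0.152,-0.065,0,0,0],
  [0.05,-0.046,-0.152,-0.1,0,0,0],
  [0.05,-0.046,-0.152,-0.125,0,0,0],
  [0.05,-0.046,-0.152,-0.136,0,0,0],
  [0.05,-0.046,-0.152,-0.138,0,0,0],
])

```text
clock: 5.1
position: [0.5215, -0.4556, 0.0313]
eef_rot: [[0.972, -0.235, -0.004], [-0.235, -0.972, 0.003], [-0.004, -0.002, -1.0]]
contact_force: [0.2, 0.0, -0.0]
gripper_width: 0.0598
```

arm_command([
  [0.082,0,0,0,0,0,0],
  [0.082,0,0,0,0,0,0],
  [0.082,0,0,0,0,0,0],
  [0.082,0,0,0,0,0,0],
  [0.08,0,0,0.03,0,0,0],
  [0.08,0,0,0.07,0,0,0],
  [0.07,0,0,0.11,0,0,0],
  [0.06,0.004,0.02,0.14,0,0,2],
  [0.06,0.008,0.05,0.145,0,0,4],
  [0.06,0.012,0.09,0.145,0,0,6],
])

```text
clock: 5.93
position: [0.537, -0.369, 0.1839]
eef_rot: [[0.991, -0.133, 0.007], [-0.133, -0.991, -0.005], [0.007, 0.004, -1.0]]
contact_force: [0.3, 1.0, -0.6]
gripper_width: 0.0602
```

arm_command([
  [0.06,0.004,0.04,0,0,0,1],
  [0.06,0.007,0.08,0,0,0,2],
  [0.06,0.011,0.12,0,0,0,3],
  [0.06,0.014,0.16,0,0,0,4],
  [0.06,0.018,0.2,0,0,0,5],
  [0.06,0.022,0.24,0,0,0,6],
  [0.06,0.025,0.28,0,0,0,7],
  [0.06,0.029,0.32,0,0,0,7.3],
  [0.06,0.032,0.36,0,0,0,7.3],
  [0.06,0.036,0.4,0,0,0,7.3],
])

```text
clock: 6.77
position: [0.5712, 0.0351, 0.1804]
eef_rot: [[1.0, -0.005, 0.002], [-0.005, -1.0, 0.0], [0.002, -0.0, -1.0]]
contact_force: [1.2, -0.4, -0.2]
gripper_width: 0.0599
```

arm_command([
  [0.06,0.004,0.04,0,0,0,0],
  [0.06,0.008,0.08,0,0,0,0],
  [0.06,0.011,0.12,0,0,0,0],
  [0.06,0.014,0.155,0,0,0,0],
  [0.06,0.015,0.173,-0.01,0,0,0],
  [0.06,0.015,0.174,-0.04,0,0,0],
  [0.06,0.015,0.174,-0.07,0,0,0],
  [0.06,0.015,0.174,-0.09,0,0,0],
  [0.06,0.015,0.174,-0.1,0,0,0],
  [0.06,0.015,0.174,-0.1,0,0,0],
])

```text
clock: 7.6
position: [0.585, 0.2068, 0.0777]
eef_rot: [[1.0, -0.005, -0.002], [-0.005, -1.0, -0.001], [-0.002, 0.001, -1.0]]
contact_force: [-0.5, 0.1, 0.1]
gripper_width: 0.06
```

arm_command([
  [0.06,0.001,0,-0.02,0,0,0],
  [0.06,0.001,0,-0.038,0,0,0],
  [0.06,0.001,0,-0.05,0,0,0],
  [0.06,0.001,0,-0.057,0,0,0],
  [0.06,0.001,0,-0.057,0,0,0],
  [0.015,0.001,0,-0.057,0,0,0],
  [0.015,0.001,0,-0.057,0,0,0],
  [0.015,0.001,0,-0.057,0,0,0],
  [0.015,0.001,0,-0.057,0,0,0],
  [0.015,0.001,0,-0.057,0,0,0],
])

```text
clock: 8.43
position: [0.5874, 0.2072, 0.0226]
eef_rot: [[1.0, -0.005, 0.001], [-0.005, -1.0, 0.0], [0.001, -0.0, -1.0]]
contact_force: [-0.3, 0.0, -0.0]
gripper_width: 0.0289
```

arm_command([
  [0.015,0,0,0,0,0,0],
  [0.015,0,0,0,0,0,0],
  [0.015,0,0,0.01,0,0,0],
  [0.015,0,0,0.03,0,0,0],
  [0.015,0,0,0.06,0,0,0],
  [0.015,0,0,0.09,0,0,0],
  [0.015,0,0,0.12,0,0,0],
  [0.015,0,0,0.15,0,0,0],
  [0.015,0,0,0.16,0,0,0],
  [0.015,0,0,0.16,0,0,0],
])

```text
clock: 9.27
position: [0.5887, 0.2077, 0.1855]
eef_rot: [[1.0, -0.005, 0.005], [-0.005, -1.0, 0.002], [0.005, -0.002, -1.0]]
contact_force: [-0.4, 0.2, -0.2]
gripper_width: 0.0249
```

arm_command([
  [0.015,-0.009,-0.038,0,0,0,-1],
  [0.015,-0.018,-0.076,0,0,0,-2],
  [0.015,-0.028,-0.114,0,0,0,-3],
  [0.015,-0.037,-0.152,0,0,0,-4],
  [0.015,-0.046,-0.19,0,0,0,-5],
  [0.015,-0.055,-0.228,0,0,0,-6],
  [0.015,-0.065,-0.266,0,0,0,-7],
  [0.015,-0.074,-0.304,0,0,0,-8],
  [0.015,-0.083,-0.342,0,0,0,-9],
  [0.015,-0.093,-0.38,0,0,0,-10],
])

```text
clock: 10.1
position: [0.4923, -0.1742, 0.1803]
eef_rot: [[0.984, -0.179, -0.002], [-0.179, -0.984, 0.001], [-0.002, -0.0, -1.0]]
contact_force: [1.2, -0.4, -0.5]
gripper_width: 0.0248
```

arm_command([
  [0.015,-0.009,-0.038,0,0,0,-1],
  [0.015,-0.018,-0.076,0,0,0,-2],
  [0.015,-0.028,-0.114,0,0,0,-3],
  [0.015,-0.037,-0.152,0,0,0,-3.4],
  [0.015,-0.046,-0.19,0,0,0,-3.4],
  [0.015,-0.055,-0.228,0,0,0,-3.4],
  [0.015,-0.063,-0.261,0,0,0,-3.4],
  [0.015,-0.063,-0.261,-0.01,0,0,-3.4],
  [0.015,-0.063,-0.261,-0.03,0,0,-3.4],
  [0.015,-0.063,-0.261,-0.06,0,0,-3.4],
])

```text
clock: 10.93
position: [0.4311, -0.4348, 0.1215]
eef_rot: [[0.971, -0.238, 0.001], [-0.238, -0.971, -0.001], [0.002, 0.001, -1.0]]
contact_force: [0.5, -0.3, -0.8]
gripper_width: 0.0248
```

arm_command([
  [0.015,0,0,-0.03,0,0,0],
  [0.015,0,0,-0.06,0,0,0],
  [0.015,0,0,-0.08,0,0,0],
  [0.015,0,0,-0.09,0,0,0],
  [0.015,0,0,-0.09,0,0,0],
  [0.05,0,0,-0.09,0,0,0],
  [0.05,0,0,-0.09,0,0,0],
  [0.05,0,0,-0.09,0,0,0],
  [0.05,0,0,-0.09,0,0,0],
  [0.05,0,0,-0.06,0,0,0],
])

```text
clock: 11.77
position: [0.4287, -0.4315, 0.0583]
eef_rot: [[0.972, -0.237, -0.005], [-0.237, -0.972, 0.005], [-0.006, -0.004, -1.0]]
contact_force: [-1.3, 0.2, 0.1]
gripper_width: 0.0503
```

arm_command([
  [0.06,0,0,0.03,0,0,0],
  [0.07,0,0,0.06,0,0,0],
  [0.08,0,0,0.1,0,0,0],
  [0.09,0,0,0.13,0,0,0],
  [0.09,0,0,0.14,0,0,0],
  [0.09,-0.02,0.02,0.14,0,0,0],
  [0.09,-0.05,0.04,0.14,0,0,0],
  [0.09,-0.08,0.06,0.14,0,0,0],
  [0.09,-0.11,0.08,0.14,0,0,0],
  [0.09,-0.11,0.08,0.14,0,0,0],
])

```text
clock: 12.6
position: [0.3157, -0.3493, 0.2008]
eef_rot: [[0.972, -0.237, -0.004], [-0.237, -0.972, 0.004], [-0.005, -0.003, -1.0]]
contact_force: [0.7, 0.1, -1.7]
gripper_width: 0.0901
```

```bash
python3 - <<'E'
from h import *
snap('top','top1')
E
```

```text
(no output)
```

View pics/top1.png

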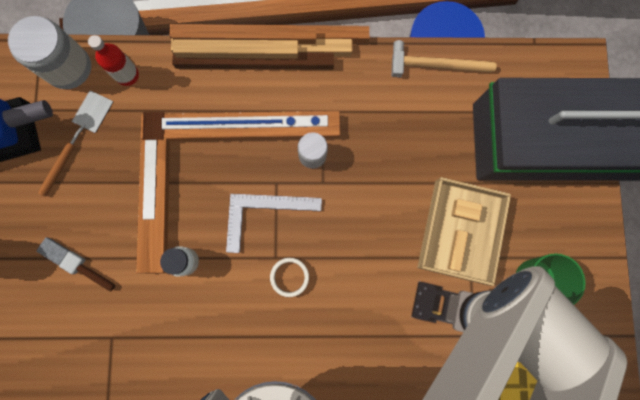

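The block is in the tray at (467,210) and the stick at (458,250); nothing else has moved. Next I'll put the open fingers inside the square's elbow and push.

arm_command([
  [0.09,0.019,0.036,0,0,0,1],
  [0.09,0.038,0.072,0,0,0,2],
  [0.09,0.057,0.108,0,0,0,3.5],
  [0.09,0.076,0.144,0,0,0,5],
  [0.09,0.095,0.18,0,0,0,6.5],
  [0.09,0.114,0.216,0,0,0,8],
  [0.09,0.133,0.252,0,0,0,9],
  [0.09,0.152,0.288,-0.02,0,0,10],
  [0.09,0.171,0.324,-0.04,0,0,11.1],
  [0.09,0.19,0.36,-0.05,0,0,11.1],
])

```text
clock: 13.48
position: [0.5089, 0.0017, 0.1527]
eef_rot: [[0.999, -0.044, 0.0], [-0.044, -0.999, -0.0], [0.0, 0.0, -1.0]]
contact_force: [0.1, -0.2, -0.0]
gripper_width: 0.0902
```

arm_command([
  [0.09,0,0,0,0,0,0],
  [0.09,0,0,-0.02,0,0,0],
  [0.09,0,0,-0.04,0,0,0],
  [0.09,0,0,-0.06,0,0,0],
  [0.09,0,0,-0.08,0,0,0],
  [0.09,0,0,-0.1,0,0,0],
  [0.09,0,0,-0.1,0,0,0],
  [0.09,0,0,-0.1,0,0,0],
  [0.09,0,0,-0.1,0,0,0],
  [0.09,0,0,-0.1,0,0,0],
])

```text
clock: 14.32
position: [0.5089, -0.0003, 0.0552]
eef_rot: [[0.999, -0.045, 0.002], [-0.045, -0.999, 0.0], [0.002, -0.0, -1.0]]
contact_force: [0.2, -0.3, 0.7]
gripper_width: 0.09
```

arm_command([
  [0.09,0,0.004,-0.01,0,0,0],
  [0.09,-0.002,0.006,-0.02,0,0,0],
  [0.09,-0.002,0.006,-0.026,0,0,0],
  [0.09,-0.002,0.006,-0.03,0,0,0],
  [0.09,-0.002,0.006,-0.032,0,0,0],
  [0.09,-0.002,0.006,-0.034,0,0,0],
  [0.09,-0.002,0.006,-0.035,0,0,0],
  [0.09,-0.002,0.006,-0.035,0,0,0],
  [0.09,-0.002,0.006,-0.035,0,0,0],
  [0.09,-0.002,0.006,-0.035,0,0,0],
])

```text
clock: 15.15
position: [0.5059, 0.0057, 0.0193]
eef_rot: [[0.999, -0.045, 0.0], [-0.045, -0.999, 0.0], [0.0, -0.0, -1.0]]
contact_force: [-0.4, 0.6, 0.2]
gripper_width: 0.0901
```

```bash
python3 - <<'E'
from h import *
o=get_obs(); print(o['position'],o['contact_force'],o['gripper_width'])
c=snap('scene','sc1'); i=c['frame'][130:290,260:500,::-1]; cv2.imwrite('pics/sc1c.png',cv2.resize(i,None,fx=3,fy=3,interpolation=cv2.INTER_CUBIC))
print(get_obs()['position'])
E
```

```text
[0.50593133 0.00570248 0.0192687 ] [-0.38251051  0.58343076  0.15991066] 0.09011474181552419
[0.50589628 0.00571153 0.01927253]
```

View pics/sc1c.png

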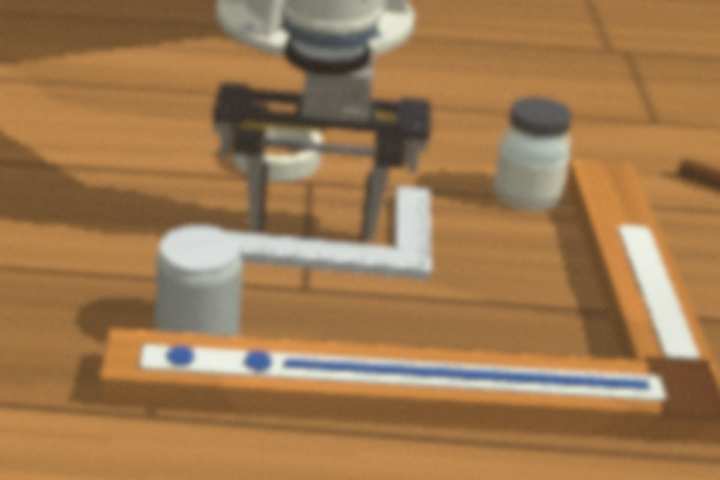

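The fingers are behind the long leg and inside the elbow, clear of the square. Now a slow diagonal push, turning about 4°.

arm_command([
  [0.09,0.002,0.005,-0.001,0,0,0],
  [0.09,0.004,0.01,-0.001,0,0,0],
  [0.09,0.006,0.015,-0.001,0,0,0],
  [0.09,0.009,0.02,-0.001,0,0,0],
  [0.09,0.013,0.025,-0.001,0,0,0],
  [0.09,0.017,0.03,-0.001,0,0,0.3],
  [0.09,0.021,0.035,-0.001,0,0,0.5],
  [0.09,0.025,0.04,-0.001,0,0,0.8],
  [0.09,0.029,0.045,-0.001,0,0,1],
  [0.09,0.032,0.05,-0.001,0,0,1],
])

```text
clock: 16.03
position: [0.5383, 0.0563, 0.018]
eef_rot: [[1.0, -0.027, 0.0], [-0.027, -1.0, 0.0], [0.0, -0.0, -1.0]]
contact_force: [-1.0, -1.9, 0.6]
gripper_width: 0.0901
```

```bash
python3 - <<'E'
from h import *
o=get_obs(); print(o['position'],o['contact_force'],o['gripper_width'])
c=snap('top','t2'); d=snap('scene','s2')
a=cv2.resize(c['frame'][100:290,130:350,::-1],(660,570),interpolation=cv2.INTER_CUBIC); cv2.imwrite('pics/t2c.png',a)
E
```

```text
[0.53826353 0.05626055 0.01804171] [-1.02321313 -1.85136632  0.62312854] 0.090124042642972
```

View pics/t2c.png

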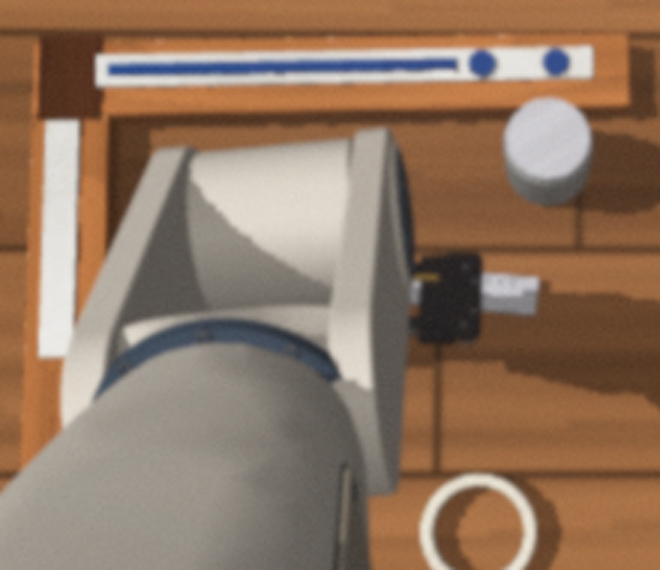

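```bash
cat > sq.py <<'E'
from m import *
C=np.array([700.1,267.]); 
def square(f,cam='scene'):
    c=snap(cam,f); P=cloud(c); hsv=cv2.cvtColor(c['frame'],cv2.COLOR_RGB2HSV)
    m=((P[...,2]>.004)&(P[...,2]<.02)&(hsv[...,1]<70)&(hsv[...,2]>90)&(P[...,0]>.35)&(P[...,0]<.705)&(P[...,1]>-.14)&(P[...,1]<.27)).astype(np.uint8)
    n,l,s,_=cv2.connectedComponentsWithStats(m); 
    m=np.isin(l,[i for i in range(1,n) if s[i,4]>30]).astype(np.uint8)
    cv2.imwrite('pics/'+f+'m.png',m*255)
    v,u=np.nonzero(m); w=onz(c,np.c_[u,v],.012)[:,:2]*1000
    # far edge: max x per y bin ; left edge: max y per x bin
    def edge(a,b,step=6):
        k=np.round(a/step); return np.array([[a[k==i].mean(),b[k==i].max()] for i in np.unique(k) if (k==i).sum()>3])
    e=edge(w[:,1],w[:,0]); e=e[2:-3]; p=np.polyfit(e[:,0],e[:,1],1)
    g=edge(w[:,0],w[:,1]); print('n',len(w),'y range',w[:,1].min().round(1),w[:,1].max().round(1),'x',w[:,0].min().round(1),w[:,0].max().round(1))
    print('far edge yaw',np.degrees(-np.arctan(p[0])).round(2),'edge x at y=',[(t,np.polyval(p,t).round(1)) for t in(0,100,200)],'resid',np.std(e[:,1]-np.polyval(p,e[:,0])).round(2))
    return c,P,m,g
E
python3 - <<'E'
from sq import *
c,P,m,g=square('s3'); print(g.round(0).tolist())
i=c['frame'][130:290,260:500,::-1].copy(); i[m[130:290,260:500]>0]=(0,0,255); cv2.imwrite('pics/s3c.png',cv2.resize(i,None,fx=3,fy=3,interpolation=cv2.INTER_NEAREST))
E
```

```text
n 1034 y range -74.6 246.2 x 373.4 599.9
far edge yaw 26.19 edge x at y= [(0, np.float64(594.4)), (100, np.float64(545.2)), (200, np.float64(496.0))] resid 41.78
[[385.0, -65.0], [391.0, -55.0], [396.0, 186.0], [402.0, 186.0], [408.0, 244.0], [414.0, 246.0], [420.0, 245.0], [426.0, 242.0], [432.0, 238.0], [438.0, 234.0], [444.0, 222.0], [449.0, 153.0], [455.0, 152.0], [461.0, 152.0], [468.0, 151.0], [474.0, 148.0], [480.0, 147.0], [487.0, 147.0], [493.0, 146.0], [498.0, 146.0], [503.0, 145.0], [509.0, 145.0], [516.0, 144.0], [522.0, 144.0], [528.0, 144.0], [534.0, 143.0], [540.0, 143.0], [546.0, 142.0], [552.0, 142.0], [558.0, 141.0], [564.0, 141.0], [570.0, 140.0], [576.0, 140.0], [582.0, 139.0], [588.0, 139.0], [593.0, 138.0], [598.0, 135.0]]
```

View pics/s3c.png

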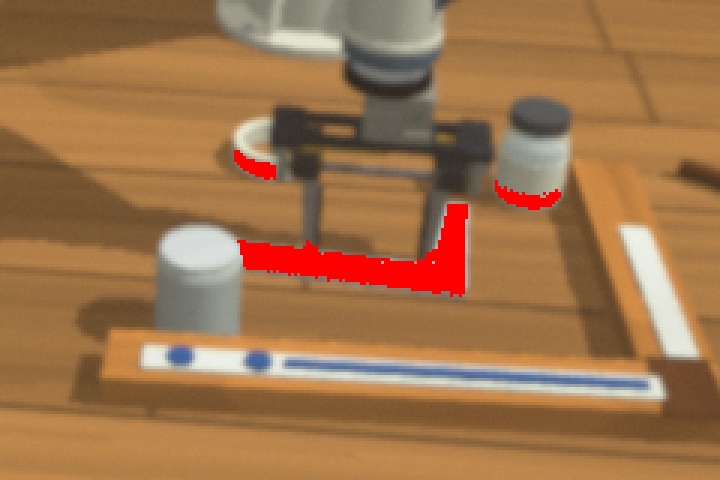

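```bash
sed -i 's/>.004)&(P\[...,2\]<.02)/>.0095)\&(P[...,2]<.016)/; s/>.35)&/>.447)\&/' sq.py; python3 - <<'E'
from sq import *
o=get_obs(); print(o['position'])
c,P,m,g=square('s4'); g=g[2:-3];p=np.polyfit(g[:,0],g[:,1],1); print('left edge yaw',np.degrees(np.arctan(p[0])),np.polyval(p,[450,580]))
E
```

```text
[0.53829491 0.05633596 0.0180556 ]
n 720 y range -58.0 152.6 x 448.2 590.6
far edge yaw -4.87 edge x at y= [(0, np.float64(577.5)), (100, np.float64(586.0)), (200, np.float64(594.5))] resid 1.99
left edge yaw -5.212892448241555 [150.7681609  138.90773918]
```

arm_command([
  [0.09,0.003,0,0,0,0,0],
  [0.09,0.006,0,0,0,0,0],
  [0.09,0.009,0.001,0,0,0,0],
  [0.09,0.012,0.002,0,0,0,0],
  [0.09,0.015,0.003,0,0,0,0],
  [0.09,0.018,0.006,0,0,0,0],
  [0.09,0.021,0.01,0,0,0,0],
  [0.09,0.024,0.014,0,0,0,0],
  [0.09,0.027,0.018,0,0,0,0],
  [0.09,0.03,0.022,0,0,0,0],
])

```text
clock: 17.07
position: [0.5681, 0.0783, 0.018]
eef_rot: [[1.0, -0.028, 0.0], [-0.028, -1.0, 0.0], [0.0, -0.0, -1.0]]
contact_force: [-1.1, -1.3, -1.0]
gripper_width: 0.0898
```

```bash
cat >> sq.py <<'E'
def report(f):
    o=get_obs(); print('tool',(o['position']*1000).round(1),'F',o['contact_force'].round(1),o['gripper_width'].round(4))
    c,P,m,g=square(f); g=g[2:-3];p=np.polyfit(g[:,0],g[:,1],1); x=g[-1,0]; print('left edge yaw',np.degrees(np.arctan(p[0])).round(2),'y at x',x.round(),np.polyval(p,x).round(1))
E
python3 -c "from sq import *; report('s5')"
```

```text
Traceback (most recent call last):
  File "sq.py", line 18, in report
    o=get_obs(); print('tool',(o['position']*1000).round(1),'F',o['contact_force'].round(1),o['gripper_width'].round(4))
                                                                                            ^^^^^^^^^^^^^^^^^^^^^^^^
AttributeError: 'float' object has no attribute 'round'
```

```bash
sed -i "s/o\['gripper_width'\].round(4)/o['gripper_width']/" sq.py
python3 -c "from sq import *; report('s5')"
```

```text
tool [568.1  78.3  18. ] F [-1.1 -1.3 -1. ] 0.08983005274141538
n 797 y range -52.9 167.5 x 468.2 613.9
far edge yaw -1.9 edge x at y= [(0, np.float64(606.3)), (100, np.float64(609.6)), (200, np.float64(612.9))] resid 1.63
left edge yaw -1.14 y at x 594.0 163.7
```

arm_command([
  [0.09,0.004,0.0045,0,0,0,0.2],
  [0.09,0.008,0.009,0,0,0,0.4],
  [0.09,0.012,0.0135,0,0,0,0.6],
  [0.09,0.016,0.018,0,0,0,0.8],
  [0.09,0.02,0.0225,0,0,0,1],
  [0.09,0.024,0.027,0,0,0,1.2],
  [0.09,0.028,0.0315,0,0,0,1.4],
  [0.09,0.032,0.036,0,0,0,1.6],
  [0.09,0.036,0.0405,0,0,0,1.8],
  [0.09,0.04,0.045,0,0,0,2],
])

```text
clock: 17.95
position: [0.6081, 0.1232, 0.0181]
eef_rot: [[1.0, 0.008, -0.0], [0.008, -1.0, -0.0], [-0.0, 0.0, -1.0]]
contact_force: [-0.8, -1.6, 2.2]
gripper_width: 0.0901
```

arm_command([
  [0.09,0.004,0.0045,0,0,0,0.2],
  [0.09,0.008,0.009,0,0,0,0.4],
  [0.09,0.012,0.0135,0,0,0,0.6],
  [0.09,0.016,0.018,0,0,0,0.8],
  [0.09,0.02,0.0225,0,0,0,1],
  [0.09,0.024,0.027,0,0,0,1],
  [0.09,0.028,0.0315,0,0,0,1],
  [0.09,0.032,0.036,0,0,0,1],
  [0.09,0.036,0.0405,0,0,0,1],
  [0.09,0.04,0.045,0,0,0,1],
])

```text
clock: 18.78
position: [0.6481, 0.1682, 0.018]
eef_rot: [[1.0, 0.025, -0.0], [0.025, -1.0, 0.0], [-0.0, -0.0, -1.0]]
contact_force: [-2.4, -2.0, 3.0]
gripper_width: 0.0899
```

```bash
python3 -c "from sq import *; report('s6')"
```

```text
tool [648.1 168.2  18. ] F [-2.4 -2.   3. ] 0.08988927473790814
n 574 y range 39.3 256.5 x 544.4 677.6
far edge yaw 1.16 edge x at y= [(0, np.float64(677.3)), (100, np.float64(675.3)), (200, np.float64(673.2))] resid 1.08
left edge yaw 11.02 y at x 660.0 260.4
```

arm_command([
  [0.09,0.001,0.0012,0,0,0,0],
  [0.09,0.002,0.0024,0,0,0,0],
  [0.09,0.003,0.0036,0,0,0,0],
  [0.09,0.004,0.0048,0,0,0,0],
  [0.09,0.005,0.006,0,0,0,0],
  [0.09,0.006,0.0072,0,0,0,0],
  [0.09,0.007,0.0084,0,0,0,0],
  [0.09,0.008,0.0096,0,0,0,0],
  [0.09,0.009,0.0108,0,0,0,0],
  [0.09,0.009,0.011,0,0,0,0],
])

```text
clock: 19.67
position: [0.6555, 0.1771, 0.018]
eef_rot: [[1.0, 0.025, -0.003], [0.025, -1.0, -0.003], [-0.003, 0.002, -1.0]]
contact_force: [-5.9, -11.9, 8.3]
gripper_width: 0.0902
```

arm_command([
  [0.09,0.0005,0.0005,0,0,0,0],
  [0.09,0.001,0.001,0,0,0,0],
  [0.09,0.001,0.001,0,0,0,0],
  [0.09,0.0015,0.0015,0,0,0,0],
  [0.09,0.002,0.002,0,0,0,0],
  [0.09,0.002,0.002,0,0,0,0],
  [0.09,0.002,0.002,0,0,0,0],
  [0.09,0.002,0.002,0,0,0,0],
  [0.09,0.002,0.002,0,0,0,0],
  [0.09,0.002,0.002,0,0,0,0],
])

```text
clock: 20.5
position: [0.6557, 0.1773, 0.018]
eef_rot: [[1.0, 0.025, -0.007], [0.025, -1.0, -0.005], [-0.007, 0.005, -1.0]]
contact_force: [-12.5, -17.4, 14.6]
gripper_width: 0.0901
```

Both axes have stalled, at about 12 N in x and 17 N in y. I'll back off, lift and look.

arm_command([
  [0.09,-0.003,-0.003,0,0,0,0],
  [0.09,-0.007,-0.007,0,0,0,0],
  [0.09,-0.012,-0.012,0,0,0,0],
  [0.09,-0.016,-0.016,0,0,0,0],
  [0.09,-0.016,-0.016,0.01,0,0,0],
  [0.09,-0.016,-0.016,0.03,0,0,0],
  [0.09,-0.016,-0.016,0.06,0,0,0],
  [0.09,-0.016,-0.016,0.1,0,0,0],
  [0.09,-0.016,-0.016,0.14,0,0,0],
  [0.09,-0.016,-0.03,0.16,0,0,0],
])

```text
clock: 21.33
position: [0.6449, 0.1532, 0.1841]
eef_rot: [[1.0, 0.026, 0.007], [0.026, -1.0, 0.003], [0.007, -0.002, -1.0]]
contact_force: [0.7, 0.3, 0.6]
gripper_width: 0.09
```

arm_command([
  [0.09,-0.02,-0.035,0,0,0,0],
  [0.09,-0.04,-0.07,0,0,0,0],
  [0.09,-0.06,-0.1,0,0,0,0],
  [0.09,-0.08,-0.13,0,0,0,0],
  [0.09,-0.1,-0.16,0,0,0,0],
  [0.09,-0.12,-0.19,0,0,0,0],
  [0.09,-0.14,-0.22,0,0,0,0],
  [0.09,-0.16,-0.25,0,0,0,0],
  [0.09,-0.18,-0.28,0,0,0,0],
  [0.09,-0.2,-0.31,0,0,0,0],
])

```text
clock: 22.17
position: [0.442, -0.1604, 0.179]
eef_rot: [[1.0, 0.025, 0.002], [0.025, -1.0, -0.0], [0.002, 0.0, -1.0]]
contact_force: [0.5, -0.4, -0.1]
gripper_width: 0.0903
```

```bash
python3 - <<'E'
from m import *
c=snap('top','t7'); cv2.imwrite('pics/t7c.png',cv2.resize(c['frame'][105:225,130:290,::-1],(800,600),interpolation=cv2.INTER_CUBIC))
P=cloud(c); z=P[...,2]; m=((z>.009)&(z<.015)&(P[...,0]>.5)&(P[...,0]<.71)&(P[...,1]>.02)&(P[...,1]<.275))
hsv=cv2.cvtColor(c['frame'],cv2.COLOR_RGB2HSV); m&=(hsv[...,1]<70)
w=(P[m][:,:2]*1000).astype(np.float32); r=cv2.minAreaRect(w); print(r,cv2.boxPoints(r).tolist())
print('pot,jar,tape:')
from m import mask,rect
for n,b,z0,z1,zt in(('pot',(285,130,335,175),.07,.1,.085),('jar',(158,240,202,280),.08,.11,.095),('tape',(262,250,316,302),.012,.05,.024)): print(n,rect(c,mask(P,b,z0,z1),zt)[0].round(1))
E
```

```text
((626.910888671875, 155.319580078125), (143.40884399414062, 220.56077575683594), 1.4713222980499268) [[552.3984985351562, 263.72247314453125], [558.0617065429688, 43.23442077636719], [701.4232788085938, 46.91668701171875], [695.7600708007812, 267.40472412109375]]
pot,jar,tape:
pot [663.  -85.7]
jar [404.1 214.9]
tape [369.7 -24. ]
```

View pics/t7c.png

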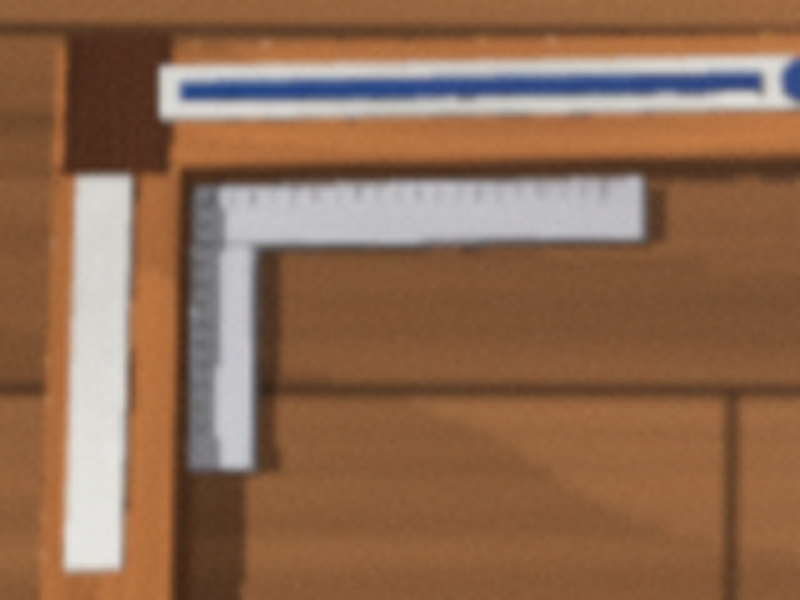

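The square sits in the corner with a yaw of about 1.47°, against 1.43° for the casing. The heel is near (190,183) in the crop, and the dark strip beside it is the shadowed rail face. I'll check for a gap with subpixel edges.

```bash
cat > gap.py <<'E'
from m import *
def edges(f):
    c=load(f); g=c['frame'].astype(float); sat=g.max(2)-g.min(2)  # square: grey (low), wood: high
    def proj(x,y,z):
        p=c['orientation'].T@(np.array([x,y,z])/1-c['position']); q=c['mtx']@np.array([p[0]/-p[2],-p[1]/-p[2],1]); return q[:2]
    def cross(prof,lo,hi): # half-level crossing of saturation, last before the square
        out=[]
        h=(np.percentile(prof,95)+prof.min())/2
    for n in('far','left'):
        pts=[];top=[]
        rng=range(178,252,3) if n=='far' else range(148,196,3)
        for t in rng:
            pr=(sat[128:152,t-1:t+2].mean(1),g[128:152,t-1:t+2].mean((1,2))) if n=='far' else (sat[t-1:t+2,158:184].mean(0),g[t-1:t+2,158:184].mean((0,2)))
            o=128 if n=='far' else 158
            ds=np.gradient(pr[0]); i=ds[2:-2].argmin()+2; a,b,d=ds[i-1:i+2]; s=i+.5*(a-d)/(a-2*b+d)
            (pts).append((t,o+s) if n=='far' else (o+s,t)); top.append(np.round(pr[0]).astype(int))
        w=onz(c,pts,.012)[:,:2]*1000; w30=onz(c,pts,.03)[:,:2]*1000
        k=(1,0) if n=='far' else (0,1); p=np.polyfit(w[:,k[0]],w[:,k[1]],1); r=w[:,k[1]]-np.polyval(p,w[:,k[0]])
        print(n,'edge slope deg',np.degrees(np.arctan(p[0])).round(2),'resid',r.std().round(2)); 
        L=(np.array([0.02496,-.99969]) if n=='far' else np.array([-.99969,-.02496])); N=np.array([.99969,.02496]) if n=='far' else np.array([-.02496,.99969])
        print(' offset from inner edge along N at z=12 (neg=gap)',((w-[700.1,267])@N).round(1)[::4],'if z=30',((w30-[700.1,267])@N).round(1)[::4]); print(top[2],top[-3])
    print(proj(.7001,.267,.03),proj(.7001,.267,.012),proj(.7001,.267,0))
E
python3 -c "from gap import *; edges('t7'); o=get_obs(); print(o['clock'])"
```

```text
far edge slope deg -1.52 resid 0.23
 offset from inner edge along N at z=12 (neg=gap) [4.5 4.5 4.7 4.3 4.1 4.8 4.8] if z=30 [-0.9 -0.9 -0.7 -1.2 -1.4 -0.7 -0.7]
[ 26  78 111 117 119 116 111 111 107  91  66  50  42  22   5   4   4   5
   5   6   4   5   4   5] [ 73 104 108 111 115 115 113 105  85  60  47  35  19   6   4   5   4   3
   4   4   4   4   5   4]
left edge slope deg 1.89 resid 0.24
 offset from inner edge along N at z=12 (neg=gap) [5.8 5.4 5.2 5. ] if z=30 [-0.1 -0.6 -0.8 -0.9]
[106 108 107 107 104 103  97  75  51  31  16   4   4   3   4   4   5   4
   4   4   4   5   4   2   8  12] [116 115 116 116 114 112  96  65  42  22   5   3   4   4   4   4   5   5
   5   5   4   5   2  19  40  50]
[165.83617556 137.49560541] [168.23578442 139.60954473] [169.7915607  140.98010837]
22.2167
```

The subpixel spacing and the cloud box agree: the left side is flush, but there is a uniform gap of about 3 mm at the far rail, so friction held it there. I'll push again in x only.

arm_command([
  [0.09,0.02,0.033,0,0,0,0],
  [0.09,0.04,0.066,0,0,0,0],
  [0.09,0.06,0.1,0,0,0,0],
  [0.09,0.08,0.133,0,0,0,0],
  [0.09,0.1,0.166,0,0,0,0],
  [0.09,0.12,0.2,0,0,0,0],
  [0.09,0.14,0.233,0,0,0,0],
  [0.09,0.16,0.266,0,0,0,0],
  [0.09,0.18,0.3,-0.02,0,0,0],
  [0.09,0.195,0.323,-0.04,0,0,0],
])

```text
clock: 23.05
position: [0.6404, 0.1672, 0.14]
eef_rot: [[1.0, 0.026, 0.005], [0.026, -1.0, 0.002], [0.005, -0.002, -1.0]]
contact_force: [1.2, -0.8, 0.6]
gripper_width: 0.0898
```

arm_command([
  [0.09,0,0,-0.03,0,0,0],
  [0.09,0,0,-0.06,0,0,0],
  [0.09,0,0,-0.085,0,0,0],
  [0.09,0,0,-0.1,0,0,0],
  [0.09,0,0,-0.11,0,0,0],
  [0.09,0,0,-0.114,0,0,0],
  [0.09,0,0,-0.116,0,0,0],
  [0.09,0,0,-0.116,0,0,0],
  [0.09,0,0,-0.116,0,0,0],
  [0.09,0,0,-0.116,0,0,0],
])

```text
clock: 23.88
position: [0.6386, 0.1639, 0.0234]
eef_rot: [[1.0, 0.025, 0.002], [0.025, -1.0, 0.0], [0.002, -0.0, -1.0]]
contact_force: [0.7, 0.3, 0.6]
gripper_width: 0.0904
```

arm_command([
  [0.09,0.002,0,-0.003,0,0,0],
  [0.09,0.004,0,-0.004,0,0,0],
  [0.09,0.006,0,-0.004,0,0,0],
  [0.09,0.008,0,-0.004,0,0,0],
  [0.09,0.01,0,-0.004,0,0,0],
  [0.09,0.012,0,-0.004,0,0,0],
  [0.09,0.014,0,-0.004,0,0,0],
  [0.09,0.016,0,-0.004,0,0,0],
  [0.09,0.018,0,-0.004,0,0,0],
  [0.09,0.018,0,-0.004,0,0,0],
])

```text
clock: 24.72
position: [0.656, 0.1637, 0.018]
eef_rot: [[1.0, 0.025, -0.0], [0.025, -1.0, 0.0], [-0.0, -0.0, -1.0]]
contact_force: [-0.1, -0.7, -0.5]
gripper_width: 0.0902
```

arm_command([
  [0.09,0.0005,0,0,0,0,0],
  [0.09,0.001,0,0,0,0,0],
  [0.09,0.0015,0,0,0,0,0],
  [0.09,0.002,0,0,0,0,0],
  [0.09,0.0025,0,0,0,0,0],
  [0.09,0.003,0,0,0,0,0],
  [0.09,0.003,0,0,0,0,0],
  [0.09,0.003,0,0,0,0,0],
  [0.09,0.003,0,0,0,0,0],
  [0.09,0.003,0,0,0,0,0],
])

```text
clock: 25.55
position: [0.6588, 0.1637, 0.018]
eef_rot: [[1.0, 0.025, 0.0], [0.025, -1.0, -0.0], [0.0, 0.0, -1.0]]
contact_force: [-1.5, 1.0, -0.2]
gripper_width: 0.0901
```

arm_command([
  [0.09,0.0005,0,0,0,0,0],
  [0.09,0.001,0,0,0,0,0],
  [0.09,0.0015,0,0,0,0,0],
  [0.09,0.002,0,0,0,0,0],
  [0.09,0.0025,0,0,0,0,0],
  [0.09,0.003,0,0,0,0,0],
  [0.09,0.003,0,0,0,0,0],
  [0.09,0.003,0,0,0,0,0],
  [0.09,0.003,0,0,0,0,0],
  [0.09,0.003,0,0,0,0,0],
])

```text
clock: 26.38
position: [0.6605, 0.1638, 0.0179]
eef_rot: [[1.0, 0.024, -0.003], [0.024, -1.0, -0.0], [-0.003, 0.0, -1.0]]
contact_force: [-6.8, 1.2, 3.8]
gripper_width: 0.09
```

arm_command([
  [0.09,0.0005,0,0,0,0,0],
  [0.09,0.001,0,0,0,0,0],
  [0.09,0.0015,0,0,0,0,0],
  [0.09,0.002,0,0,0,0,0],
  [0.09,0.0025,0,0,0,0,0],
  [0.09,0.003,0,0,0,0,0],
  [0.09,0.003,0,0,0,0,0],
  [0.09,0.003,0,0,0,0,0],
  [0.09,0.003,0,0,0,0,0],
  [0.09,0.003,0,0,0,0,0],
])

```text
clock: 27.22
position: [0.6607, 0.1637, 0.0178]
eef_rot: [[1.0, 0.024, -0.008], [0.024, -1.0, -0.001], [-0.008, 0.0, -1.0]]
contact_force: [-15.2, 1.6, 12.1]
gripper_width: 0.0899
```

Stalled firmly at x = 660.6. Next I'll back off x and do a y-only push.

arm_command([
  [0.09,-0.004,0,0,0,0,0],
  [0.09,-0.008,0,0,0,0,0],
  [0.09,-0.012,0,0,0,0,0],
  [0.09,-0.012,0.002,0,0,0,0],
  [0.09,-0.012,0.004,0,0,0,0],
  [0.09,-0.012,0.006,0,0,0,0],
  [0.09,-0.012,0.008,0,0,0,0],
  [0.09,-0.012,0.01,0,0,0,0],
  [0.09,-0.012,0.012,0,0,0,0],
  [0.09,-0.012,0.012,0,0,0,0],
])

```text
clock: 28.05
position: [0.6528, 0.1762, 0.018]
eef_rot: [[1.0, 0.025, 0.0], [0.025, -1.0, 0.0], [0.0, -0.0, -1.0]]
contact_force: [0.0, 0.5, -0.9]
gripper_width: 0.09
```

arm_command([
  [0.09,0,0.0005,0,0,0,0],
  [0.09,0,0.001,0,0,0,0],
  [0.09,0,0.0015,0,0,0,0],
  [0.09,0,0.002,0,0,0,0],
  [0.09,0,0.0025,0,0,0,0],
  [0.09,0,0.003,0,0,0,0],
  [0.09,0,0.003,0,0,0,0],
  [0.09,0,0.003,0,0,0,0],
  [0.09,0,0.003,0,0,0,0],
  [0.09,0,0.003,0,0,0,0],
])

```text
clock: 28.88
position: [0.6527, 0.1771, 0.0181]
eef_rot: [[1.0, 0.025, -0.0], [0.025, -1.0, -0.002], [-0.0, 0.002, -1.0]]
contact_force: [1.0, -8.6, 1.9]
gripper_width: 0.09
```

arm_command([
  [0.09,0,-0.004,0,0,0,0],
  [0.09,-0.002,-0.008,0,0,0,0],
  [0.09,-0.004,-0.014,0,0,0,0],
  [0.09,-0.006,-0.014,0,0,0,0],
  [0.09,-0.006,-0.014,0.01,0,0,0],
  [0.09,-0.006,-0.014,0.03,0,0,0],
  [0.09,-0.006,-0.014,0.06,0,0,0],
  [0.09,-0.006,-0.014,0.1,0,0,0],
  [0.09,-0.006,-0.014,0.14,0,0,0],
  [0.09,-0.006,-0.03,0.16,0,0,0],
])

```text
clock: 29.72
position: [0.6487, 0.1513, 0.1841]
eef_rot: [[1.0, 0.026, 0.006], [0.026, -1.0, 0.003], [0.006, -0.002, -1.0]]
contact_force: [0.5, 0.1, 0.8]
gripper_width: 0.09
```

arm_command([
  [0.09,-0.015,-0.038,0,0,0,0],
  [0.09,-0.03,-0.076,0,0,0,0],
  [0.09,-0.045,-0.114,0,0,0,0],
  [0.09,-0.06,-0.152,0,0,0,0],
  [0.09,-0.075,-0.19,0,0,0,0],
  [0.09,-0.09,-0.228,0,0,0,0],
  [0.09,-0.105,-0.266,0,0,0,0],
  [0.09,-0.12,-0.304,0,0,0,0],
  [0.09,-0.135,-0.342,0,0,0,0],
  [0.09,-0.15,-0.38,0,0,0,0],
])

```text
clock: 30.55
position: [0.4959, -0.2327, 0.1791]
eef_rot: [[1.0, 0.025, 0.001], [0.025, -1.0, -0.0], [0.001, 0.0, -1.0]]
contact_force: [0.6, -0.2, 0.2]
gripper_width: 0.0902
```

```bash
python3 - <<'E'
from m import *
c=snap('top','t8'); a=cv2.resize(c['frame'][105:305,120:360,::-1],(720,600),interpolation=cv2.INTER_CUBIC); cv2.imwrite('pics/t8c.png',a)
P=cloud(c); z=P[...,2]; hsv=cv2.cvtColor(c['frame'],cv2.COLOR_RGB2HSV); m=((z>.009)&(z<.015)&(P[...,0]>.5)&(P[...,0]<.71)&(P[...,1]>.02)&(P[...,1]<.275))&(hsv[...,1]<70)
w=(P[m][:,:2]*1000).astype(np.float32); r=cv2.minAreaRect(w); print(r[1:],cv2.boxPoints(r).round(1).tolist(),'z',np.median(P[m][:,2]))
for n,b,z0,z1,zt in(('pot',(285,130,335,175),.07,.1,.085),('jar',(158,240,202,280),.08,.11,.095),('tape',(262,250,316,302),.012,.05,.024)): print(n,rect(c,mask(P,b,z0,z1),zt)[0].round(1))
g=c['frame'].astype(float); s=g.max(2)-g.min(2)
for u0,u1 in((178,196),(236,252)): print('far',u0,s[128:146,u0:u1].mean(1).round().astype(int))
for v0,v1 in((146,160),(180,194)): print('left',v0,s[v0:v1,160:176].mean(0).round().astype(int))
t=load('t7')['frame'].astype(float); t=t.max(2)-t.min(2); print('old far',t[128:146,178:196].mean(1).round().astype(int)); print('old left',t[146:160,160:176].mean(0).round().astype(int))
E
```

```text
((143.1632537841797, 220.57801818847656), 1.520705223083496) [[557.7000122070312, 263.79998779296875], [563.5999755859375, 43.29999923706055], [706.7000122070312, 47.099998474121094], [700.7999877929688, 267.6000061035156]] z 0.012288234842688706
pot [663.  -85.7]
jar [404.1 214.9]
tape [367.7 -31.5]
far 178 [ 35  84 111 116 117 115 111 109 106  88  60  29   7   4   4   5   4   5]
far 236 [ 78 104 108 110 113 114 112 105  84  57  29   8   4   4   4   4   4   4]
left 146 [108 107 105 103  97  77  50  32  15   4   3   3   4   4   4   5]
left 180 [115 114 113 110  95  65  41  21   5   3   4   4   4   5   5   5]
old far [ 35  84 112 117 118 116 112 110 106  89  63  49  41  23   6   4   5   5]
old left [108 108 106 104  98  78  51  33  16   4   3   3   4   4   4   4]
```

View pics/t8c.png

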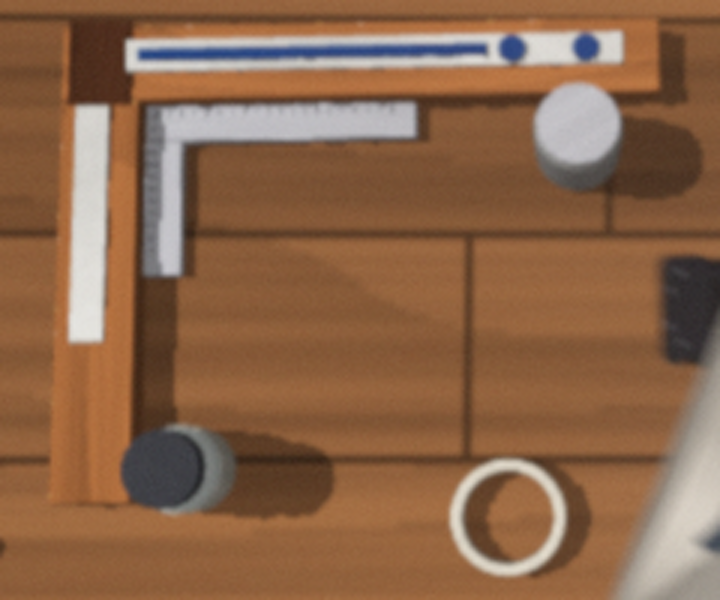

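The final view shows the square seated, with its heel at (147,107) in the crop, and the pot, jar and tape back at their starting readings. Handing in.

```bash
python3 - <<'E'
from rig import job_done,get_obs
print(get_obs()['clock'],job_done())
E
```

```text
the job is handed in; nothing more can be done
30.6 None
```

I put the block and the stick in the tray, then slid the square into the casing's corner with the open fingers. I handed the job in at 30.6 s with the arm clear of everything; no verdict was reported.

**First push:** Pushing diagonally left the square about 3–5 mm short of the far rail. The picture, the depth reading and the stall position all showed the gap. A push in x alone moved it 5 mm, until it stalled at 15 N. A push in y alone then stalled at the same place as before, at 9 N.

**Last checks:**

| Check | Result |
|---|---|
| Square's heel | measured (700.8, 267.6) mm; casing corner (700.1, 267.0) mm in the first fit, about 0.8 mm nearer by a picture check of the rail's top edge |
| Square's yaw | 1.5°; casing 1.4° |
| Square lying flat | top surface at 12 mm, its thickness |
| Pot, jar and tape | same readings as at the start |
| Block and stick | both in the tray in the picture taken after placing them; not looked at again |

**Disagreements:**
- **Left rail:** the picture edge there was broader than at the far rail. I put this down to shadow, because the depth reading and the stall both say flush. A gap of 1–2 mm can't be ruled out from the picture alone.
- **Tape:** it once read about 8 mm off. I took that as the arm blocking the view, and the final reading matched the start.

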